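# Put the stock feeder in low gear and latch it

### The arm

A 6-joint arm with a two-finger parallel gripper is mounted at the origin on the work surface. World frame = base frame: x ahead of the robot, y to its left, z up, the work surface at z = 0. Lengths are in m, angles in rad, forces in N, time in s.
With the tool pointing down it reaches from about 0.3 to 0.775 m from the base axis. Payload 14.6 kg.
Tool frame: the origin (TCP) lies on the centre line of the jaws, within the pads' length; the fingertips stand 19 mm ahead of it and the grasp point (between the pads) is the TCP; z points along the fingers, y is the line along which they close (so a half turn about z gives the same grasp; the last joint's range is limited). The gripper opens to 85 mm and grips with 20 to 120 N. Pads are 22 mm wide; open, the fingers measure 114 mm over their backs; the gripper's body (76 mm by 85 mm) begins 54 mm behind the grasp point. The pads swing forward as they close: fully open they stand 13 mm farther back than shut.
Start: joints at [-1.182, 0.3, 1.521, -0, 1.321, -0.067], TCP at [0.242, -0.494, 0.25] pointing down, gripper open.
Joint ranges: [-3.03, 3.03], [-0.79, 2.21], [0.23, 2.52], [-1.04, 4.18], [0, 3.07], [-2.55, 2.55]. Speed limits (rad/s): [2.22, 2.22, 2.57, 3.14, 3.14, 3.14].

### API

Orientations are given as a unit quaternion [w, x, y, z].
In Python, from workcell import observe, capture, job_done gives the robot as it stands. The module is installed in compiled form; this text tells all that it offers.
- The arm moves only by the shell command python3 -m inch 'ROWS' [FORCE]. ROWS is JSON, a list of rows, each an object of numbers: "gripper": the gripper command: -1 is fully open, 1 is shut, values between are in proportion; "x", "y", "z": the shift along the world's x, y, z in m; "turn": the turn about the world's z in rad. In form: [{"gripper": .., "x": .., "y": .., "z": .., "turn": ..}, ...]. A call has 1 to 12 rows; each row is the pose to reach, as a shift and turn from the pose commanded when the call began; what a row does not reach only later rows make up. A row lasts 1/8 s, in which the tool goes at most 62.5 mm and 10.7 degrees, less where a joint would pass 70% of its speed; a pose out of reach is approached as far as the arm can. A call with a gripper value outside its range is refused whole. The fingers move at their own pace and stop on an object; FORCE is the grip in N (left out, the last holds). Time passes only in rows, so rows that repeat a pose let the fingers close. It gives the time, the measured TCP pose, the force, the opening and the grip force at its end, in the units of the state.
- observe(): the state, without advancing time (a new reading comes with each control period).
- capture(name): name is "scene" or "top" or "wrist"; returns a dict with "color" (480x640x3 uint8, blue, green, red), "z_map" (480x640 float32, m along the optical axis (not along the pixel's ray), 0 where there is no reading), "camera_matrix" (3x3 intrinsics, pixels), "rvec" (rotation vector, rad) and "tvec" (3), from world to camera coordinates, as OpenCV has them; the wrist camera has in their place "T_tool_cam" (4x4, takes a point from camera to tool coordinates, whose origin is the TCP and whose axes are the flange's). Camera axes: x right, y down, z forward; pixel columns grow to the right and rows downward; lengths in m; the calibration is good to about 2 mm. The wrist camera is an equidistant fisheye: a pixel r from the principal point sees the ray r / f radians off the axis. A picture is of the moment at which its call begins: read the wrist's pose just before it.
- job_done(): hands the job in; it is judged then, once.
The state is a dict: "t": time; "q": joint angles; "joint_vel": joint speeds; "joint_efforts": joint torques, N m; "tool_pos": TCP position; "tool_rot": TCP orientation; "ft_force": force on the tool from outside, world axes, zero at the start; "torque": the same for the moment, N m; "opening": opening from 0.0 (shut) to 1.0 (fully open); "grasp_force": force on a finger pad.
Only numpy, scipy, OpenCV 4.12 (cv2) and the standard library are available. Lean on these libraries where they do the work, as an engineer would, in place of code of your own. Each camera call takes 0.05 s, during which the arm holds its last target. There are 200 camera calls.

### The job

Put the stock feeder on the bench into low gear: take the wing knob on its gearbox, press it lightly and rock the spindle with it until the teeth mesh, then ease it down fully home without leaning on teeth that have not met. Then slide the latch fully home over the knob's flange to lock it in, let go, and leave the other things on the bench where they are.

Things in the scene. Friction and masses are not known exactly. Their poses are not given: they have to be found in the camera images.
- feeder: Stock feeder drive, fixed to the bench: grey gearbox 160 x 200 x 118 mm on a plywood plate, finned motor behind it (its +x), rubber feed wheel on its left (+y). Origin on the bench below the spindle axis; z up. Gearbox top 130 mm above the bench; all heights here are above the bench.
- knob_grip (a point): Gear-change knob on the upright spindle: a black wing 60 mm long (point's x), 14 mm thick (its y), 34 mm high, on a round flange. The point lies on the spindle axis, 22 mm above the flange's top and 12 mm below the wing's top: 180 mm high when up (out of gear), 164 mm when home (in gear). Gripped across its thickness it can be pressed and turned.
- knob_flange (a point): Centre of the top of the knob's round aluminium flange, radius 36 mm, 8 mm thick; 158 mm high when up, 142 mm when home. The knob pushes the collar through a spring: with teeth tip on tip, it yields 1 mm per 2.5 N, for at most 8 mm, then goes solid. When the teeth drop in, the force falls and the knob can be eased down to the stop.
- collar (a joint): How far the collar with the teeth has slid down, in m: 0 out of gear (start), 0.016 at the stop, in gear. It stays where left (1 to 2 N moves it). Tooth tips meet after 3 to 9 mm (unknown, differs each time); from there it goes on only when its 6 teeth face the gaps of the hidden gear.
- spindle (a joint): Angle of the spindle and knob in rad, anticlockwise from above; at 0 the wing lies along the unit's x. No end stops, turns easily out of gear. The teeth can mesh every 60 degrees, over a window of about 9 degrees; the nearest is at most 30 degrees away, to either side (unknown). In gear it turns stiffly (0.15 N m), taking the hidden gear along.
- dog_ring: The ring of six teeth on the collar, hidden in the gearbox; it slides and turns with the collar. Origin on the spindle axis, at bench level when up. The teeth chip if pressed on the hidden gear with more than 15 N; 5 to 8 N on the knob is plenty.
- latch (a joint): Travel of the latch in m along the unit's +y, towards the spindle: 0 to 0.006 at the start (open), 0.024 fully home. Slides with 2 N of friction and stays. Its tongue passes over the flange's rim only if the knob is home; otherwise it runs against the flange's side.
- latch_tab (a point): Centre of the latch's upright steel thumb tab: 30 mm wide (unit's x), 10 mm thick (unit's y), from 154 to 188 mm high, on a flat tongue between two guides 152 mm high, up to 25 mm to either side of its middle. 91 mm from the spindle axis on the unit's -y side with the latch at 0. Push it from its outer side, or pinch it, towards the spindle.
- wrench: Loose steel spanner, 200 mm long, lying flat; leave alone.
- spare_gear: Loose steel gear wheel, 70 mm across, 14 mm thick, lying flat; leave alone.
- grease_tin: Loose jar of 70 mm diameter, 75 mm high, standing; leave alone.
- offcut: Loose piece of wood 130 x 50 x 30 mm; leave alone.

How it is judged:
By the outcome, as a careful person would: the job done as asked, in the order asked, and still so for the second after the job is handed in, with the robot touching nothing.
It also fails if it takes over 61 s, if anything falls off the work surface, if the arm or the gripper's body presses on something with over 40 N, if the wrist force passes 120 N, or if a joint passes its speed limit or range.

## Working session

There is one attempt and no reset: what is moved stays moved. The work goes in short steps, Python scripts to look and compute and a shell command to move; the robot and the scene stay as the last step left them, time stands still between calls to the robot, and variables do not carry over. Pictures are saved under pics/ and viewed, at most 10 in all, crops included, and the job is handed in when it is done.

```bash
mkdir -p pics
python3 - <<'E'
from workcell import observe,capture
import cv2,numpy as np,pickle
s=observe();print(s)
d={}
for n in("scene","top"):
    c=capture(n);d[n]=c;cv2.imwrite(f"pics/{n}0.png",c["color"])
pickle.dump(d,open("d0.pkl","wb"))
E
```

```text
{'t': 0.0, 'q': array([-1.18158617e+00,  3.00459884e-01,  1.52162494e+00, -4.88777371e-06,
        1.32069806e+00, -6.66092434e-02]), 'joint_vel': array([ 0.00054897, -0.00011747,  0.00012048, -0.00060027,  0.00013637,
       -0.00091328]), 'joint_efforts': array([-1.17431162e-03, -5.43505740e+01, -3.61796844e+01, -1.53484393e-04,
        4.02793623e-03, -9.23464484e-06]), 'tool_pos': array([ 0.24201424, -0.49363818,  0.2497089 ]), 'tool_rot': array([-5.87005895e-04,  9.74140500e-01,  2.25942320e-01, -9.79127433e-05]), 'ft_force': array([ 0.19036878, -0.36828185, -0.08837245]), 'torque': array([ 0.03507417,  0.0239992 , -0.03535752]), 'grasp_force': 0.0, 'opening': 1.0032467821853217}
```

View pics/top0.png

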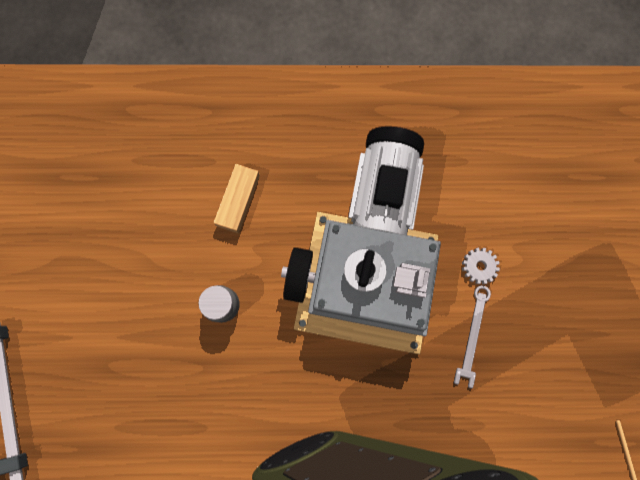

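View pics/scene0.png

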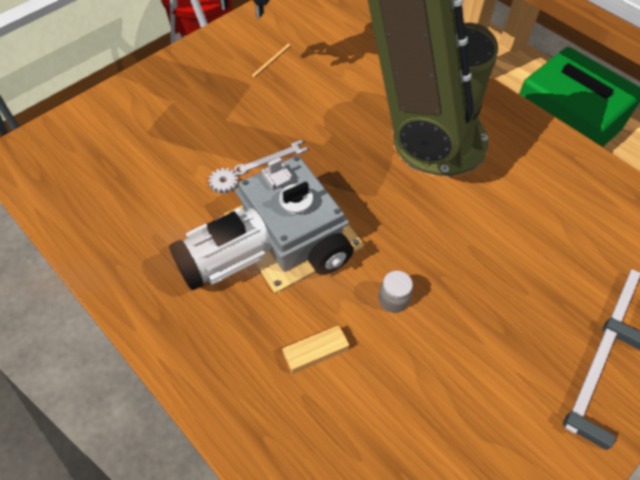

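The top view shows the knob at about (366,269), the latch to its right at about (411,278), and the motor above at (390,190). I'll enlarge this area and get 3D positions from the depth map.

```bash
cat > h.py <<'E'
import cv2,numpy as np
def world(c):
    K=c["camera_matrix"];R=cv2.Rodrigues(c["rvec"])[0];t=np.ravel(c["tvec"]);z=c["z_map"]
    v,u=np.mgrid[0:480,0:640]
    P=np.stack([(u-K[0,2])/K[0,0]*z,(v-K[1,2])/K[1,1]*z,z],-1)
    return (P-t)@R
E
python3 - <<'E'
from h import *;import pickle
c=pickle.load(open("d0.pkl","rb"))["top"];W=world(c)
cv2.imwrite("pics/topc.png",cv2.resize(c["color"][200:340,290:450],None,fx=5,fy=5,interpolation=cv2.INTER_CUBIC)[:600])
def reg(lo,hi,u0,u1,v0,v1):
    P=W[v0:v1,u0:u1].reshape(-1,3);P=P[(P[:,2]>lo)&(P[:,2]<hi)];return P
P=reg(.12,.136,300,445,205,340);r=cv2.minAreaRect(P[:,:2].astype(np.float32));print("box",len(P),np.median(P[:,2]),r)
P=reg(.183,.2,335,395,235,300);r=cv2.minAreaRect(P[:,:2].astype(np.float32));print("wing",len(P),P.mean(0),r,np.median(P[:,2]),np.linalg.eigh(np.cov(P[:,:2].T))[1][:,1])
P=reg(.15,.165,340,392,240,300);print("flange",len(P),cv2.minEnclosingCircle(P[:,:2].astype(np.float32)),P[:,2].mean())
P=reg(.175,.2,395,440,250,305);print("tab",len(P),P.mean(0),cv2.minAreaRect(P[:,:2].astype(np.float32)),P[:,2].max())
for v in range(258,300,3): print(v,(W[v,390:434:3,2]*1000).astype(int))
E
```

```text
box 8641 0.1300072206941549 ((0.5062664747238159, -0.05588535964488983), (0.20030805468559265, 0.21201662719249725), 78.50946807861328)
wing 312 [ 0.48500629 -0.02539847  0.19138529] ((0.48556941747665405, -0.02583015337586403), (0.013913722708821297, 0.05951620265841484), 76.1824951171875) 0.19161984222490208 [-0.97094443  0.23930506]
flange 931 ((0.48568421602249146, -0.02604755572974682), 0.03585197031497955) 0.15822057034656148
tab 137 [ 0.46730931 -0.11256389  0.18680898] ((0.4677944481372833, -0.11348804831504822), (0.010519828647375107, 0.029954316094517708), 77.42571258544922) 0.1919149057368838
258 [130 131 128 128 130 130 131 131 129 131 131 128 130 131 134]
261 [130 128 129 129 130 131 130 130 132 130 130 131 130 128 130]
264 [130 130 130 130 153 152 150 130 132 129 132 133 129 131 131]
267 [129 131 149 155 153 153 151 154 148 156 152 150 128 130 131]
270 [130 132 157 153 154 155 154 155 153 172 187 191 152 151 131]
273 [131 129 154 155 153 154 155 154 154 177 187 185 153 129 129]
276 [131 129 154 152 150 152 156 154 156 181 187 189 154 130 130]
279 [130 128 153 153 154 155 157 155 158 186 186 189 153 132 129]
282 [129 129 154 153 155 155 154 154 164 187 189 154 154 130 128]
285 [127 148 156 156 155 153 154 154 168 189 190 156 153 128 128]
288 [131 131 138 153 152 148 153 155 151 164 153 154 155 132 125]
291 [128 131 143 153 150 153 149 153 151 153 149 153 131 129 101]
294 [128 132 129 130 126 128 140 145 150 155 152 150 153 130  99]
297 [131 129 131 130 129 132 129 131 128 130 128 136 132 129   3]
```

View pics/topc.png

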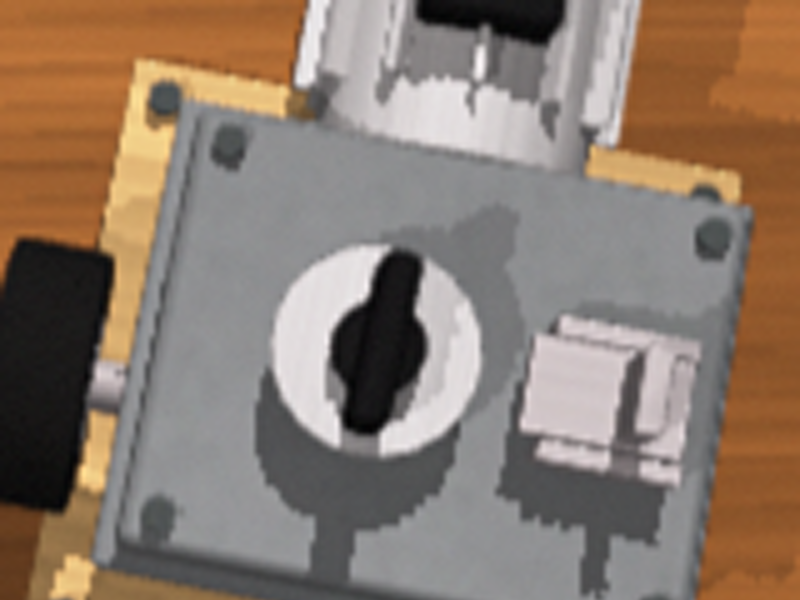

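The crop shows the wing almost in line with the unit's x axis. The latch is open, and its tab is on the right.

- **Axis:** (0.4856, -0.026).
- **Unit yaw:** about -11.7°.
- **Wing angle:** -13.8° in world.
- **Heights:** wing top 191.6 mm, flange 158 mm and tab 187 mm, all matching the given values.
- **Tab distance:** 89 mm, so the latch is about 2 mm along.

Next I move above the knob.

```bash
python3 -m inch '[{"gripper":-1,"x":0.03,"y":0.058,"z":0.01,"turn":-0.1},{"gripper":-1,"x":0.06,"y":0.115,"z":0.01,"turn":-0.2},{"gripper":-1,"x":0.09,"y":0.17,"z":0.01,"turn":-0.3},{"gripper":-1,"x":0.12,"y":0.225,"z":0.01,"turn":-0.4},{"gripper":-1,"x":0.15,"y":0.28,"z":0.01,"turn":-0.5},{"gripper":-1,"x":0.18,"y":0.335,"z":0.01,"turn":-0.6},{"gripper":-1,"x":0.205,"y":0.39,"z":0.01,"turn":-0.696},{"gripper":-1,"x":0.23,"y":0.44,"z":0.01,"turn":-0.696},{"gripper":-1,"x":0.2435,"y":0.4677,"z":0,"turn":-0.696},{"gripper":-1,"x":0.2435,"y":0.4677,"z":0,"turn":-0.696},{"gripper":-1,"x":0.2435,"y":0.4677,"z":0,"turn":-0.696}]' 60
python3 - <<'E'
from workcell import observe,capture
import cv2
s=observe();print(s["q"],s["tool_pos"],s["tool_rot"],s["ft_force"])
c=capture("wrist");cv2.imwrite("pics/w1.png",c["color"])
E
```

```text
t: 1.48
tool_pos: [0.4854, -0.0266, 0.2503]
tool_rot: [0.0, 0.993, -0.12, -0.0]
ft_force: [-0.7, -0.2, 0.3]
opening: 1.0
grasp_force: 0.0
[-1.30065255e-01  1.57327384e-01  1.69612770e+00 -1.36819591e-04
  1.28844306e+00  1.68110857e+00] [ 0.48537772 -0.02660734  0.2502718 ] [ 6.41862460e-05  9.92788295e-01 -1.19880661e-01 -1.53387384e-04] [-0.65002269 -0.17361405  0.3165652 ]
```

View pics/w1.png

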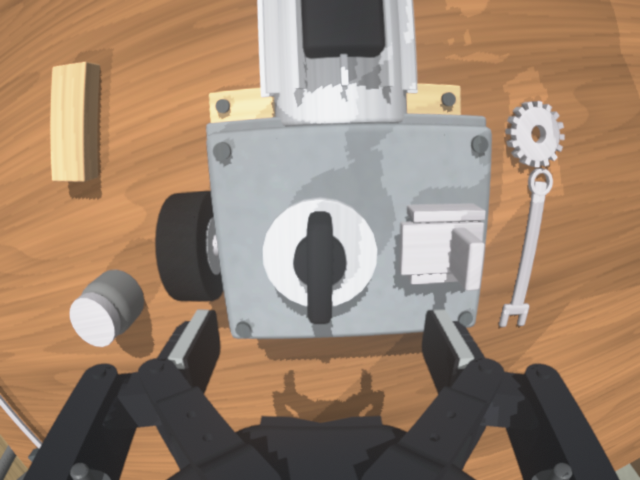

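The wrist view shows the wing vertical and centred at column 320, midway between the fingers, so the alignment is good. I'll go down and close on it.

```bash
python3 -m inch '[{"gripper":-1,"x":0,"y":0.0005,"z":-0.03,"turn":0},{"gripper":-1,"x":0,"y":0.0005,"z":-0.055,"turn":0},{"gripper":-1,"x":0,"y":0.0005,"z":-0.065,"turn":0},{"gripper":1,"x":0,"y":0.0005,"z":-0.065,"turn":0},{"gripper":1,"x":0,"y":0.0005,"z":-0.065,"turn":0},{"gripper":1,"x":0,"y":0.0005,"z":-0.065,"turn":0},{"gripper":1,"x":0,"y":0.0005,"z":-0.065,"turn":0},{"gripper":1,"x":0,"y":0.0005,"z":-0.065,"turn":0},{"gripper":1,"x":0,"y":0.0005,"z":-0.065,"turn":0},{"gripper":1,"x":0,"y":0.0005,"z":-0.065,"turn":0}]' 60
```

```text
t: 2.78
tool_pos: [0.4856, -0.0257, 0.1853]
tool_rot: [0.0, 0.993, -0.12, 0.0]
ft_force: [0.6, -0.7, 0.8]
opening: 0.147
grasp_force: 61.2
```

Gripped. I'll lower in small steps and watch the force.

```bash
python3 -m inch '[{"gripper":1,"x":0,"y":0,"z":-0.0015,"turn":0},{"gripper":1,"x":0,"y":0,"z":-0.003,"turn":0},{"gripper":1,"x":0,"y":0,"z":-0.003,"turn":0}]'
```

```text
t: 3.15
tool_pos: [0.4856, -0.0257, 0.182]
tool_rot: [-0.0, 0.993, -0.12, -0.0]
ft_force: [2.6, -1.4, -2.6]
opening: 0.153
grasp_force: 61.0
```

```bash
python3 -m inch '[{"gripper":1,"x":0,"y":0,"z":-0.001,"turn":0},{"gripper":1,"x":0,"y":0,"z":-0.0015,"turn":0},{"gripper":1,"x":0,"y":0,"z":-0.0015,"turn":0}]'
```

```text
t: 3.52
tool_pos: [0.4856, -0.0257, 0.1808]
tool_rot: [0.0, 0.993, -0.12, 0.0]
ft_force: [2.1, -1.6, -0.4]
opening: 0.152
grasp_force: 61.1
```

```bash
python3 -m inch '[{"gripper":1,"x":0,"y":0,"z":-0.001,"turn":0},{"gripper":1,"x":0,"y":0,"z":-0.001,"turn":0},{"gripper":1,"x":0,"y":0,"z":-0.001,"turn":0}]'; python3 -m inch '[{"gripper":1,"x":0,"y":0,"z":-0.001,"turn":0},{"gripper":1,"x":0,"y":0,"z":-0.001,"turn":0},{"gripper":1,"x":0,"y":0,"z":-0.001,"turn":0}]'
```

```text
t: 3.9
tool_pos: [0.4856, -0.0256, 0.1797]
tool_rot: [0.0, 0.993, -0.12, -0.0]
ft_force: [3.0, -0.4, -1.4]
opening: 0.155
grasp_force: 61.1
t: 4.28
tool_pos: [0.4856, -0.0257, 0.1787]
tool_rot: [0.0, 0.993, -0.12, -0.0]
ft_force: [3.1, -2.4, -1.4]
opening: 0.151
grasp_force: 61.1
```

```bash
python3 -m inch '[{"gripper":1,"x":0,"y":0,"z":-0.001,"turn":0},{"gripper":1,"x":0,"y":0,"z":-0.001,"turn":0},{"gripper":1,"x":0,"y":0,"z":-0.001,"turn":0}]'; python3 -m inch '[{"gripper":1,"x":0,"y":0,"z":-0.001,"turn":0},{"gripper":1,"x":0,"y":0,"z":-0.001,"turn":0},{"gripper":1,"x":0,"y":0,"z":-0.001,"turn":0}]'
```

```text
t: 4.65
tool_pos: [0.4856, -0.0257, 0.1777]
tool_rot: [0.0, 0.993, -0.12, -0.0]
ft_force: [1.8, -1.7, -1.2]
opening: 0.15
grasp_force: 61.1
t: 5.03
tool_pos: [0.4857, -0.0256, 0.1769]
tool_rot: [-0.0, 0.993, -0.12, 0.0]
ft_force: [1.9, -1.9, 3.8]
opening: 0.149
grasp_force: 61.4
```

```bash
python3 -m inch '[{"gripper":1,"x":0,"y":0,"z":-0.0005,"turn":0},{"gripper":1,"x":0,"y":0,"z":-0.0005,"turn":0},{"gripper":1,"x":0,"y":0,"z":-0.0005,"turn":0}]'
```

```text
t: 5.4
tool_pos: [0.4857, -0.0257, 0.1764]
tool_rot: [-0.0, 0.993, -0.12, 0.0]
ft_force: [1.2, -1.7, 4.5]
opening: 0.152
grasp_force: 61.6
```

Teeth are tip on tip at about 5 N. Now I rock.

```bash
python3 -m inch '[{"gripper":1,"x":0,"y":0,"z":0,"turn":0.04},{"gripper":1,"x":0,"y":0,"z":0,"turn":0.08},{"gripper":1,"x":0,"y":0,"z":0,"turn":0.12},{"gripper":1,"x":0,"y":0,"z":0,"turn":0.12}]'
```

```text
t: 5.9
tool_pos: [0.4856, -0.0256, 0.1763]
tool_rot: [-0.0, 0.998, -0.06, 0.0]
ft_force: [1.3, -1.8, 3.5]
opening: 0.146
grasp_force: 61.8
```

```bash
python3 -m inch '[{"gripper":1,"x":0,"y":0,"z":0,"turn":0.04},{"gripper":1,"x":0,"y":0,"z":0,"turn":0.08},{"gripper":1,"x":0,"y":0,"z":0,"turn":0.12},{"gripper":1,"x":0,"y":0,"z":0,"turn":0.12}]'
```

```text
t: 6.4
tool_pos: [0.4856, -0.0256, 0.1763]
tool_rot: [0.0, 1.0, -0.001, 0.0]
ft_force: [2.1, -1.9, 3.6]
opening: 0.149
grasp_force: 61.7
```

```bash
python3 -m inch '[{"gripper":1,"x":0,"y":0,"z":-0.0002,"turn":0.04},{"gripper":1,"x":0,"y":0,"z":-0.0002,"turn":0.08},{"gripper":1,"x":0,"y":0,"z":-0.0002,"turn":0.12},{"gripper":1,"x":0,"y":0,"z":-0.0002,"turn":0.12}]'
```

```text
t: 6.9
tool_pos: [0.4856, -0.0256, 0.1758]
tool_rot: [-0.0, 0.998, 0.059, -0.0]
ft_force: [3.2, -2.0, -1.2]
opening: 0.146
grasp_force: 61.2
```

```bash
python3 -m inch '[{"gripper":1,"x":0,"y":0,"z":0,"turn":0.04},{"gripper":1,"x":0,"y":0,"z":0,"turn":0.08},{"gripper":1,"x":0,"y":0,"z":0,"turn":0.12},{"gripper":1,"x":0,"y":0,"z":0,"turn":0.12}]'
```

```text
t: 7.4
tool_pos: [0.4855, -0.0256, 0.1758]
tool_rot: [-0.0, 0.993, 0.119, -0.0]
ft_force: [2.7, -2.5, -1.3]
opening: 0.157
grasp_force: 61.0
```

The force dropped from 4.8 N above the baseline to the baseline itself, so the teeth are in. I'll ease down and keep watching.

```bash
python3 -m inch '[{"gripper":1,"x":0,"y":0,"z":-0.0005,"turn":0},{"gripper":1,"x":0,"y":0,"z":-0.001,"turn":0},{"gripper":1,"x":0,"y":0,"z":-0.001,"turn":0}]'; python3 -c "
from workcell import observe;print(observe()['torque'])"
```

```text
t: 7.78
tool_pos: [0.4855, -0.0256, 0.175]
tool_rot: [-0.0, 0.993, 0.119, -0.0]
ft_force: [1.4, -1.3, -0.2]
opening: 0.15
grasp_force: 61.1
[-0.2506681  -0.49120725 -0.0062204 ]
```

```bash
python3 -m inch '[{"gripper":1,"x":0,"y":0,"z":-0.0005,"turn":0},{"gripper":1,"x":0,"y":0,"z":-0.001,"turn":0},{"gripper":1,"x":0,"y":0,"z":-0.001,"turn":0}]'
```

```text
t: 8.15
tool_pos: [0.4856, -0.0256, 0.174]
tool_rot: [-0.0, 0.993, 0.12, -0.0]
ft_force: [2.4, -1.5, -0.8]
opening: 0.149
grasp_force: 61.2
```

```bash
python3 -m inch '[{"gripper":1,"x":0,"y":0,"z":-0.001,"turn":0},{"gripper":1,"x":0,"y":0,"z":-0.002,"turn":0},{"gripper":1,"x":0,"y":0,"z":-0.002,"turn":0}]'
```

```text
t: 8.52
tool_pos: [0.4856, -0.0256, 0.1719]
tool_rot: [-0.0, 0.993, 0.12, -0.0]
ft_force: [2.5, -2.1, -1.3]
opening: 0.152
grasp_force: 61.1
```

```bash
python3 -m inch '[{"gripper":1,"x":0,"y":0,"z":-0.001,"turn":0},{"gripper":1,"x":0,"y":0,"z":-0.0015,"turn":0},{"gripper":1,"x":0,"y":0,"z":-0.0015,"turn":0}]'
```

```text
t: 8.9
tool_pos: [0.4856, -0.0256, 0.1705]
tool_rot: [-0.0, 0.993, 0.12, -0.0]
ft_force: [1.6, -2.2, -0.8]
opening: 0.151
grasp_force: 61.2
```

```bash
python3 -m inch '[{"gripper":1,"x":0,"y":0,"z":-0.0005,"turn":0},{"gripper":1,"x":0,"y":0,"z":-0.001,"turn":0},{"gripper":1,"x":0,"y":0,"z":-0.001,"turn":0}]'
```

```text
t: 9.28
tool_pos: [0.4856, -0.0256, 0.1697]
tool_rot: [0.0, 0.993, 0.12, 0.0]
ft_force: [1.3, -0.6, 2.2]
opening: 0.149
grasp_force: 61.4
```

```bash
python3 -m inch '[{"gripper":1,"x":0,"y":0,"z":-0.0005,"turn":0},{"gripper":1,"x":0,"y":0,"z":-0.001,"turn":0},{"gripper":1,"x":0,"y":0,"z":-0.001,"turn":0}]'
```

```text
t: 9.65
tool_pos: [0.4856, -0.0256, 0.1687]
tool_rot: [0.0, 0.993, 0.12, 0.0]
ft_force: [0.7, -1.8, 5.0]
opening: 0.152
grasp_force: 61.8
```

At the stop with about 6 N through the spring. I'll unload, release and rise, then check.

```bash
python3 -m inch '[{"gripper":1,"x":0,"y":0,"z":0.001,"turn":0},{"gripper":1,"x":0,"y":0,"z":0.001,"turn":0},{"gripper":-0.3,"x":0,"y":0,"z":0.001,"turn":0},{"gripper":-0.3,"x":0,"y":0,"z":0.001,"turn":0},{"gripper":-0.3,"x":0,"y":0,"z":0.001,"turn":0},{"gripper":-0.3,"x":0,"y":0,"z":0.03,"turn":0},{"gripper":-0.3,"x":0,"y":0,"z":0.07,"turn":0},{"gripper":-0.3,"x":-0.03,"y":-0.05,"z":0.10,"turn":0},{"gripper":1,"x":-0.05,"y":-0.10,"z":0.12,"turn":-0.15},{"gripper":1,"x":-0.05,"y":-0.13,"z":0.12,"turn":-0.3},{"gripper":1,"x":-0.05,"y":-0.13,"z":0.12,"turn":-0.44},{"gripper":1,"x":-0.05,"y":-0.13,"z":0.12,"turn":-0.44}]'
python3 - <<'E'
from h import *
from workcell import capture,observe
c=capture("top");W=world(c);cv2.imwrite("pics/top2.png",cv2.resize(c["color"][200:340,290:450],None,fx=4,fy=4))
def reg(lo,hi,u0,u1,v0,v1):
    P=W[v0:v1,u0:u1].reshape(-1,3);P=P[(P[:,2]>lo)&(P[:,2]<hi)];return P
for n,a in(("wing",(.168,.2,335,390,235,300)),("fl",(.137,.165,335,390,240,300)),("tab",(.175,.195,395,440,250,305))):
    P=reg(*a);print(n,len(P),len(P) and (P.mean(0),np.median(P[:,2]),cv2.minAreaRect(P[:,:2].astype(np.float32))))
s=observe();print(s["tool_pos"],s["q"],s["opening"])
E
```

```text
t: 11.15
tool_pos: [0.4355, -0.1558, 0.2885]
tool_rot: [-0.0, 0.995, -0.1, -0.0]
ft_force: [0.4, 0.5, -1.1]
opening: -0.001
grasp_force: 0.0
wing 307 (array([ 0.48504401, -0.02545172,  0.17511869]), np.float64(0.17545466870934007), ((0.4857763648033142, -0.02597839944064617), (0.05979510769248009, 0.01430994737893343), 13.645564079284668))
fl 1035 (array([ 0.48388649, -0.02460645,  0.14401666]), np.float64(0.14251020723913066), ((0.4855504631996155, -0.0258929580450058), (0.07084355503320694, 0.07101200520992279), 16.567781448364258))
tab 137 (array([ 0.46731193, -0.11256711,  0.18680008]), np.float64(0.1877473972341856), ((0.46785861253738403, -0.1135535016655922), (0.010409284383058548, 0.029989883303642273), 78.675537109375))
[ 0.43552311 -0.15552692  0.28848529] [-4.22242472e-01  7.29667860e-02  1.70014585e+00  5.91108483e-05
  1.36879542e+00  1.34565722e+00] 0.0012319660172133004
```

View pics/top2.png

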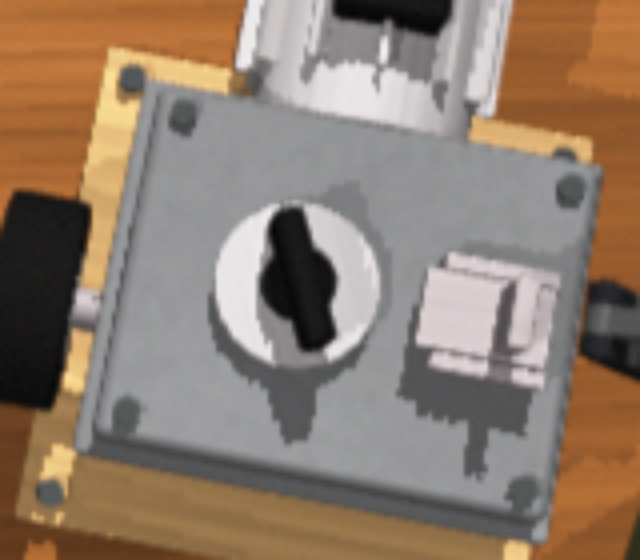

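The knob is home: wing top 175.5 mm (expected 176), flange 142.5 mm (expected 142). The tab at (0.4678, -0.1135) hasn't moved. Next I lower the closed fingers outside the tab and push along (0.2, 0.98).

```bash
python3 -m inch '[{"gripper":1,"x":0.0252,"y":0.003,"z":-0.02,"turn":-0.01},{"gripper":1,"x":0.0252,"y":0.003,"z":-0.06,"turn":-0.01},{"gripper":1,"x":0.0252,"y":0.003,"z":-0.1,"turn":-0.01},{"gripper":1,"x":0.0252,"y":0.003,"z":-0.1105,"turn":-0.01},{"gripper":1,"x":0.0262,"y":0.008,"z":-0.1105,"turn":-0.01},{"gripper":1,"x":0.0262,"y":0.008,"z":-0.1105,"turn":-0.01}]'
```

```text
t: 11.95
tool_pos: [0.4625, -0.1475, 0.1797]
tool_rot: [0.0, 0.995, -0.104, 0.001]
ft_force: [-0.1, -0.2, 0.2]
opening: 0.003
grasp_force: 0.0
```

```bash
python3 -m inch '[{"gripper":1,"x":0.001,"y":0.005,"z":0,"turn":0},{"gripper":1,"x":0.002,"y":0.01,"z":0,"turn":0},{"gripper":1,"x":0.003,"y":0.0148,"z":0,"turn":0},{"gripper":1,"x":0.004,"y":0.0196,"z":0,"turn":0},{"gripper":1,"x":0.005,"y":0.0245,"z":0,"turn":0},{"gripper":1,"x":0.005,"y":0.0245,"z":0,"turn":0}]'
```

```text
t: 12.7
tool_pos: [0.4669, -0.1228, 0.1781]
tool_rot: [-0.0, 0.995, -0.105, -0.0]
ft_force: [0.6, 0.8, 0.5]
opening: 0.002
grasp_force: 0.0
```

Run:
```python
from workcell import capture,observe
import cv2
c=capture("wrist");cv2.imwrite("pics/w3.png",c["color"]);print(observe()["ft_force"])
```

```text
[-0.0064467  -0.25206387  0.52984778]
```

View pics/w3.png

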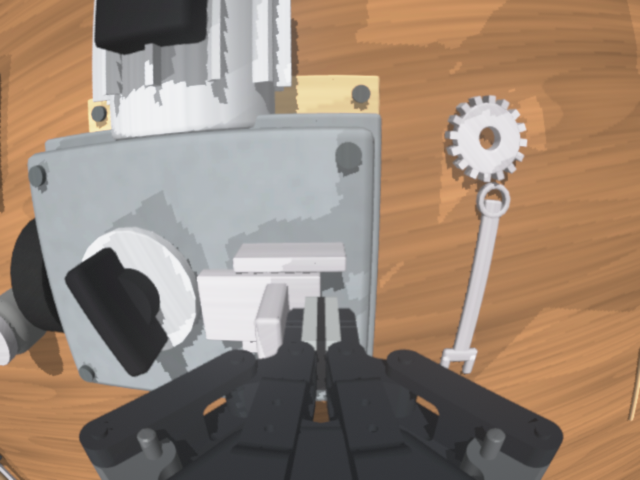

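The wrist view shows the closed fingers at columns 290–355, just behind the tab's outer face at columns 258–290. I'll push on in steps until it reaches the end stop.

```bash
python3 -m inch '[{"gripper":1,"x":0.0005,"y":0.003,"z":0,"turn":0},{"gripper":1,"x":0.001,"y":0.006,"z":0,"turn":0},{"gripper":1,"x":0.0018,"y":0.009,"z":0,"turn":0},{"gripper":1,"x":0.0024,"y":0.012,"z":0,"turn":0},{"gripper":1,"x":0.0024,"y":0.012,"z":0,"turn":0}]'
```

```text
t: 13.38
tool_pos: [0.4692, -0.1108, 0.1781]
tool_rot: [-0.0, 0.994, -0.105, -0.0]
ft_force: [-0.5, -0.2, -0.0]
opening: -0.003
grasp_force: 0.0
```

```bash
python3 -m inch '[{"gripper":1,"x":0.0004,"y":0.002,"z":0,"turn":0},{"gripper":1,"x":0.0008,"y":0.004,"z":0,"turn":0},{"gripper":1,"x":0.0008,"y":0.004,"z":0,"turn":0}]'
```

```text
t: 13.75
tool_pos: [0.4695, -0.1094, 0.1782]
tool_rot: [0.002, 0.994, -0.105, -0.0]
ft_force: [-7.2, -23.6, 0.5]
opening: -0.004
grasp_force: 12.0
```

A firm stop at 24 N. I'll back off, rise clear and verify.

```bash
python3 -m inch '[{"gripper":1,"x":-0.003,"y":-0.015,"z":0,"turn":0},{"gripper":1,"x":-0.005,"y":-0.025,"z":0,"turn":0},{"gripper":1,"x":-0.005,"y":-0.025,"z":0.05,"turn":0},{"gripper":1,"x":-0.04,"y":-0.05,"z":0.1,"turn":0},{"gripper":1,"x":-0.06,"y":-0.09,"z":0.12,"turn":0},{"gripper":1,"x":-0.06,"y":-0.09,"z":0.12,"turn":0}]'
python3 - <<'E'
from h import *
from workcell import capture,observe
c=capture("top");W=world(c);cv2.imwrite("pics/top4.png",cv2.resize(c["color"][200:340,290:450],None,fx=4,fy=4))
def reg(lo,hi,u0,u1,v0,v1):
    P=W[v0:v1,u0:u1].reshape(-1,3);P=P[(P[:,2]>lo)&(P[:,2]<hi)];return P
for n,a in(("wing",(.168,.2,335,386,235,300)),("tab",(.18,.195,387,440,250,305))):
    P=reg(*a);print(n,len(P),P.mean(0),np.median(P[:,2]),cv2.minAreaRect(P[:,:2].astype(np.float32)))
print(observe()["t"])
E
```

```text
t: 14.5
tool_pos: [0.4093, -0.1991, 0.2999]
tool_rot: [0.001, 0.994, -0.106, 0.002]
ft_force: [-0.1, 0.3, -0.1]
opening: -0.0
grasp_force: 0.0
wing 304 [ 0.48496308 -0.02552894  0.17539921] 0.17575519606552711 ((0.48562172055244446, -0.02603168971836567), (0.05990339815616608, 0.014267693273723125), 13.770339012145996)
tab 118 [ 0.47226414 -0.09101664  0.18773632] 0.18797274562134902 ((0.4724952280521393, -0.09135203808546066), (0.01030023954808712, 0.0299628097563982), 77.88848876953125)
14.55
```

View pics/top4.png

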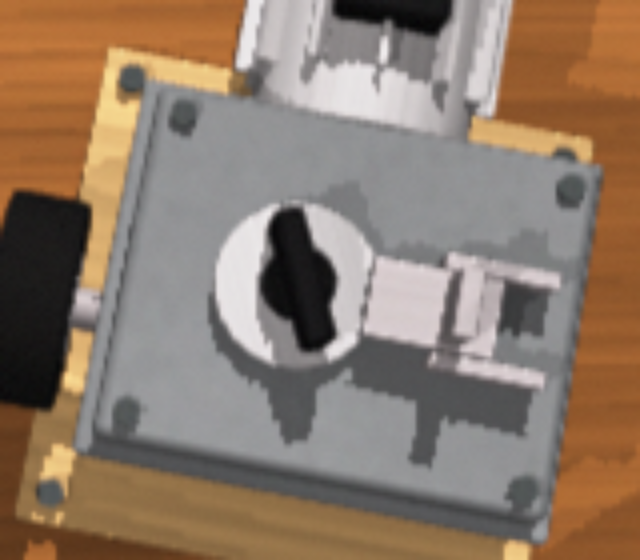

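The tongue now lies over the flange's rim at (365–375, 300). The tab is 66–67 mm from the axis, which is full travel (91 − 24 = 67), and the knob is still home.

```bash
python3 -c "
from workcell import job_done;print(job_done())"
```

```text
the job is handed in; nothing more can be done
None
```

The stock feeder is in low gear: the knob is fully home, the latch is fully home over its flange, the arm is clear, I didn't touch the loose items, and I handed the job in at about 14.6 s.

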